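Take the painted plaque off its stand

ROBOT

A 6-joint arm with a two-finger parallel gripper is mounted at the origin on a cart in front of the work surface, level with it; the furniture and walls round the work are solid. World frame = base frame: x ahead of the robot, y to its left, z up, the work surface at z = 0. Lengths are in m, angles in degrees, forces in N, time in s.
With the tool pointing down it reaches from about 0.325 to 0.775 m from the base axis. Payload 5.5 kg.
Tool frame: the origin (TCP) lies at the very end of the fingers, on their centre line; the grasp point (between the pads) lies 19 mm behind it (grip_point_offset is the distance from the TCP to the grasp point, in m); z points along the fingers, y is the line along which they close (so a half turn about z gives the same grasp; the last joint's range is limited). The gripper opens to 85 mm and grips with 20 to 120 N. Pads are 22 mm wide; open, the fingers measure 114 mm over their backs; the gripper's body (76 mm by 85 mm) begins 54 mm behind the grasp point. The pads swing forward as they close: fully open they stand 13 mm farther back than shut.
Start: joints at [-78.936, 5.22, 70.514, -0, 104.267, -3.249], TCP at [0.148, -0.581, 0.231] pointing down, gripper open.
Joint ranges: [-164.24, 164.24], [-49.07, 125.15], [9.68, 141.18], [-86.29, 266.29], [3.28, 154.24], [-151.56, 151.56]. Speed limits (degrees/s): [147.25, 147.25, 172.46, 180, 180, 180].

INTERFACE

Orientations are given as [roll, pitch, yaw] about the fixed x, y, z axes, in that order (R = Rz(yaw) Ry(pitch) Rx(roll)).
In Python, from station import get_state, get_image, finish_job, grip_point_offset gives the robot as it stands. The module is installed in compiled form; this text tells all that it offers.
- The arm moves only by the tool play_rows, never from a script. Its argument "motion" is a list that holds one entry, the list of rows, each a list of 7 numbers: the shift along the world's x, y, z in units of 40 mm (1.0 is 40 mm), then the turn, a rotation vector about the world's x, y, z in degrees, then the finger opening in mm, from 0 to 85.4. In form: [[[x, y, z, rx, ry, rz, claw], ...]]. A call has 1 to 12 rows; each row shifts and turns the commanded pose from where the row before left it; what a row does not reach is not made up. A row lasts 1/12 s, in which the tool goes at most 41.7 mm and 7.16 degrees, less where a joint would pass 70% of its speed; a pose out of reach is approached as far as the arm can. A call is refused whole if a number of a shift passes 1 or a number of a turn 7.16, either way. A call with a gripper value outside its range is refused whole. The fingers move at their own pace and stop on an object; "force" is the grip in N (left out, the last holds). Time passes only in rows, so rows that do not move let the fingers close. It gives the time, the measured TCP pose, the force, the opening and the grip force at its end, in the units of the state.
- get_state(): the state, without advancing time (a new reading comes with each control period).
- get_image(name): name is "scene" or "top" or "wrist"; returns a dict with "pixels" (480x640x3 uint8, blue, green, red), "z_map" (480x640 float32, m along the optical axis (not along the pixel's ray), 0 where there is no reading), "fx", "fy", "cx", "cy" (pixels), "dist_coeffs" ([k1, k2, p1, p2, k3] as OpenCV has them; the pictures are not rectified), "extrinsics" (4x4, takes a point from world to camera coordinates); the wrist camera has in their place "T_tool_cam" (4x4, takes a point from camera to tool coordinates, whose origin is the TCP and whose axes are the flange's). Camera axes: x right, y up, looking along -z (the intrinsics and any distortion apply to the point x, -y, -z); pixel columns grow to the right and rows downward; lengths in m; the calibration is good to about 2 mm. A picture is of the moment at which its call begins: read the wrist's pose just before it.
- finish_job(): hands the job in; it is judged then, once.
The state is a dict: "t": time; "joints": joint angles; "dq": joint speeds; "joint_efforts": joint torques, N m; "position": TCP position; "orientation": TCP orientation; "force": force on the tool from outside, world axes, zero at the start; "wrist_torque": the same for the moment, N m; "width": opening from 0.0 (shut) to 1.0 (fully open); "finger_force": force on a finger pad.
Only numpy, scipy, OpenCV 4.12 (cv2) and the standard library are available. Lean on these libraries where they do the work, as an engineer would, in place of code of your own. Each camera call takes 0.05 s, during which the arm holds its last target. There are 200 camera calls.

TASK

Unscrew the red knurled nut from the sloping stud of the painting stand, lift it off and set it down flat in the middle of the grey tray. Then lift the wooden plaque off the stud and lay it flat, painted side up, in the middle of the cork pad and lined up with it. Drop nothing, do not wrench the nut off by force, and leave the bottles, jars, tape and sanding block where they stand.

Things in the scene. Friction and masses are not known exactly. Their poses are not given: they have to be found in the camera images.
- stand: Fixed blue stand on a dark steel foot (150 x 90 x 12 mm). Origin: centre of the foot's underside, on the table; z up. Its arm, 34 mm wide and 20 mm thick, has a sloping face that rises 32 degrees towards the stand's +x. The face's normal, also the axis of the stud, is (-0.530, 0, 0.848) in the stand's frame: it leans 32 degrees from vertical, to the stand's -x (which points roughly to the robot's right).
- stud_foot (a point): Where the axis of the brass stud meets the sloping face; at (41, 0, 120) mm in the stand's frame. The stud is 25 mm over its coarse right-hand two-start thread; a smooth collar 27.6 mm across and 12 mm high at its foot locates the plaque. A fence 50 mm wide, 28 mm high above the face, crosses the upper end of the face, its near side 64 mm from the stud axis.
- stud_tip (a point): Tip of the stud on its axis, 49 mm from stud_foot.
- knurled_nut: Loose red round nut, 52 mm across (55 over the knurls), 30 mm high, about 70 g, 27 mm bore. Origin: centre of its underside, which lies on the plaque at the start; z: its axis, away from the face. Turned anticlockwise (seen from above) it climbs 20 mm a turn and is off the thread after about 0.55 turn, 11 mm of climb; then it lifts off along the stud. Turns easily; stays where left, or sinks back a little.
- plaque: Loose beech plaque, 150 x 56 x 14 mm, about 90 g, painted flowers on white. Origin: centre of its underside; x along its length (up the slope at the start), z out of its painted face. A hole, 29 mm, 45 mm from the centre towards +x, sits on the stud. It overhangs the arm by 11 mm at both long sides: grip it across its width, lift it along the stud. It stays on the slope when the nut is off.
- parts_tray: Fixed shallow grey tray, 150 (x) x 130 (y) x 14 mm, walls 4 mm. Origin: centre of its underside; the inner floor is about 4 mm up.
- drying_pad: Fixed cork pad, 200 (x) x 120 (y) x 6 mm. Origin: centre of its underside; top 6 mm above the table.
- resin_bottle: Bystander, loose: translucent white resin bottle, 30 mm across, 96 mm tall. Origin: centre of its underside.
- spray_bottle: Bystander, loose: white spray bottle with cap, 28 mm across, 82 mm tall. Origin: centre of its underside.
- glue_bottle: Bystander, loose: white glue bottle with orange cap, 30 x 37 mm, 94 mm tall. Origin: centre of its underside.
- masking_tape: Bystander, loose: roll of masking tape lying flat, 104 mm across, 25 mm high. Origin: centre of its underside.
- sanding_block: Bystander, loose: cork sanding block, 40 x 68 mm, 22 mm high. Origin: centre of its underside.
- jar_3: Bystander, loose: small paint jar with white cap, 31 mm across, 42 mm tall. Origin: centre of its underside.
- jar_5: Bystander, loose: small paint jar with black cap, 33 mm across, 42 mm tall. Origin: centre of its underside.
Not all that is in view belongs to the job. Of the things shaped like the knurled_nut, the red one is meant.

How it is judged (in metres and radians):
On the way, in this order (a step that is already met when the one before it is completed fails the run):
1. the nut is off the thread and clear of the stud (distance between knurled_nut and stud_foot above 0.065 m), for 0.1 s.
2. the nut lies flat in the tray, released (horizontal distance between knurled_nut and parts_tray below 0.042 m and height (world z) of knurled_nut below 0.04 m and (angle between knurled_nut's own z axis and vertical below 0.15 rad or angle between knurled_nut's own z axis and vertical above 2.99 rad) and linear speed of knurled_nut below 0.03 m/s and contact force between the fingers and knurled_nut below 0.2 N), for 0.2 s.
3. the plaque is off the stud (distance between plaque and stud_foot above 0.1 m), for 0.1 s.
At the end, for the whole second after the job is handed in: The nut lies flat in the tray, centre within 42 mm of its centre; the plaque lies flat on the pad, painted side up, centre within 35 mm (along) and 30 mm (across) of the pad's centre, length within 14 degrees of the pad's; both released and at rest (all of step 2 and x of plaque in the frame of drying_pad between -0.035 and 0.035 m and y of plaque in the frame of drying_pad between -0.03 and 0.03 m and angle between the x axis of plaque and the x axis of drying_pad, either way round below 0.25 rad and angle between plaque's own z axis and vertical below 0.08 rad and height (world z) of plaque below 0.012 m and linear speed of plaque below 0.03 m/s and contact force between the fingers and plaque below 0.2 N); the robot touches nothing.
It fails at once if a bystander is moved more than 25 mm or tipped over (distance of any of resin_bottle, spray_bottle, glue_bottle, masking_tape, sanding_block, jar_3, jar_5 from where it was at the start of the episode above 0.025 m or angle between any of resin_bottle, spray_bottle, glue_bottle, masking_tape, sanding_block, jar_3, jar_5's own z axis and vertical above 0.5 rad).
It fails at once if the nut or the plaque is dropped (falls freely, faster than 0.7 m/s) ((linear speed of knurled_nut above 0.7 m/s and contact force between the fingers and knurled_nut below 0.1 N) or (linear speed of plaque above 0.7 m/s and contact force between the fingers and plaque below 0.1 N)).
It fails at once if the nut is forced against the stud with more than 80 N (contact force between knurled_nut and stand above 80 N).
It also fails if it takes over 72 s, if anything falls off the work surface, if the arm or the gripper's body presses on something with over 40 N, if the wrist force passes 120 N, or if a joint passes its speed limit or range.

## Working session

There is one attempt and no reset: what is moved stays moved. The work goes in short steps, Python scripts to look and compute and a tool call to move; the robot and the scene stay as the last step left them, time stands still between calls to the robot, and variables do not carry over. Pictures are saved under pics/ and viewed, at most 13 in all, crops included, and the job is handed in when it is done.

Besides the shell and the picture viewer there is one more tool, called after "Request:" in YAML: its name, and indented under it one key for each argument. play_rows: Moves the arm, as the interface text tells. Its arguments: {"type":"object","properties":{"motion":{"type":"array","items":{"type":"array","items":{"type":"array","items":{"type":"number"}}}},"force":{"type":"number"}},"required":["motion"]}

```bash
mkdir -p pics; cat > h.py <<'E'
import numpy as np, cv2
from station import get_state,get_image,grip_point_offset
from scipy.spatial.transform import Rotation as R
def cam(name):
    s=get_state(); im=get_image(name)
    if name=="wrist":
        T=np.eye(4);T[:3,:3]=R.from_euler('xyz',s['orientation'],degrees=True).as_matrix();T[:3,3]=s['position']
        im['c2w']=T@np.array(im['T_tool_cam'])
    else: im['c2w']=np.linalg.inv(np.array(im['extrinsics']))
    im['K']=np.array([[im['fx'],0,im['cx']],[0,im['fy'],im['cy']],[0,0,1.]]);im['d']=np.array(im['dist_coeffs'],float)
    return im
def rays(im,uv):
    n=cv2.undistortPoints(np.array(uv,float).reshape(-1,1,2),im['K'],im['d'])[:,0]
    return np.c_[n[:,0],-n[:,1],-np.ones(len(n))]
def plane(im,uv,z):
    r=rays(im,uv)@im['c2w'][:3,:3].T;o=im['c2w'][:3,3]
    return o+r*((z-o[2])/r[:,2])[:,None]
def depth(im,uv):
    uv=np.array(uv).reshape(-1,2);d=im['z_map'][uv[:,1].astype(int),uv[:,0].astype(int)]
    return rays(im,uv)*d[:,None]@im['c2w'][:3,:3].T+im['c2w'][:3,3],d
E
python3 - <<'E'
from h import *
s=get_state();print(s,grip_point_offset if not callable(grip_point_offset) else grip_point_offset())
for n in("scene","top"):
    im=cam(n);cv2.imwrite(f"pics/{n}0.png",im['pixels']);print(n,im['c2w'].round(3).tolist(),im['fx'],im['d'],(im['z_map']>0).mean())
    np.save(n+"0.npy",im,allow_pickle=True)
E
```

```text
{'t': 0.0, 'joints': array([-7.89354085e+01,  5.26268271e+00,  7.05810349e+01,  4.10578215e-04,
        1.04265378e+02, -3.24718239e+00]), 'dq': array([ 0.09715475, -0.10859765,  0.01239239,  0.07690767,  0.02207781,
        0.06056991]), 'joint_efforts': array([ 2.31959239e-03, -4.58728051e+01, -4.18023133e+01,  1.67297112e-04,
        1.17231594e-02,  3.17134415e-06]), 'position': array([ 0.14828262, -0.58110937,  0.23016362]), 'orientation': array([-1.79891102e+02, -6.57706009e-03,  1.43118684e+01]), 'force': array([ 0.49179296,  0.13979333, -0.34959888]), 'wrist_torque': array([ 0.00093841, -0.0166476 , -0.04700523]), 'finger_force': 0.0, 'width': 1.0024446530030084} 0.0187
scene [[-0.856, 0.223, -0.467, 0.099], [-0.517, -0.403, 0.755, 0.719], [-0.02, 0.888, 0.46, 0.584], [0.0, 0.0, 0.0, 1.0]] 466.8130664833362 [-0.08781696  0.          0.          0.          0.        ] 0.994443359375
top [[0.013, 0.994, -0.109, 0.401], [-1.0, 0.012, -0.01, -0.005], [-0.008, 0.11, 0.994, 1.444], [0.0, 0.0, 0.0, 1.0]] 547.3820301532426 [-0.01532165  0.          0.          0.          0.        ] 0.9959342447916667
```

View pics/scene0.png

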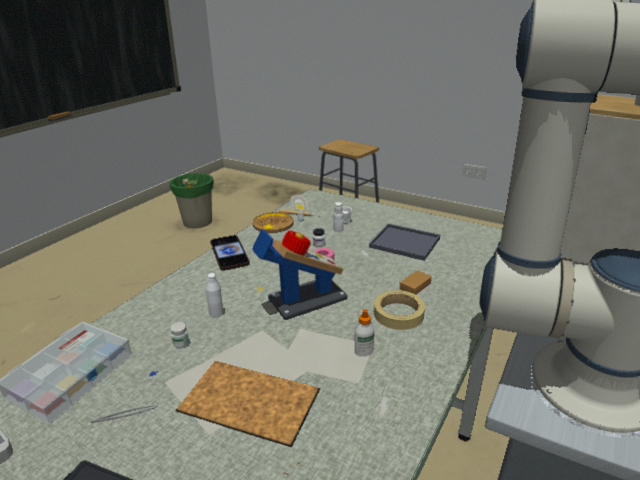

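View pics/top0.png

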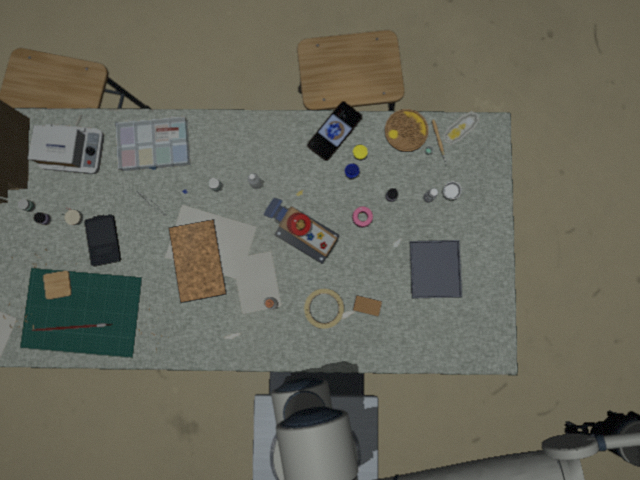

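The top view shows the red nut at (300,223) on the stud. Lookalikes are the pink ring at (362,217) and the yellow and blue caps at (360,152) and (352,171). I choose the red one. The tray is at (436,268) and the pad at (197,260). Next I measure, with one close crop as the check.

```bash
python3 - <<'E'
from h import *
for n in("top","scene"):
    im=np.load(n+"0.npy",allow_pickle=True).item();p=im['pixels'];hsv=cv2.cvtColor(p,cv2.COLOR_BGR2HSV)
    H,S,V=cv2.split(hsv)
    vv,uu=np.mgrid[:480,:640];P,d=depth(im,np.c_[uu.ravel(),vv.ravel()]);P=P.reshape(480,640,3)
    box=(P[...,0]>.3)&(P[...,0]<.75)&(P[...,1]>-.15)&(P[...,1]<.25)
    red=((H<6)|(H>174))&(S>180)&(V>90)&box&(P[...,2]>.1)
    print(n,"red",red.sum(),P[red].mean(0).round(3),P[red].min(0).round(3),P[red].max(0).round(3),np.c_[uu[red],vv[red]].mean(0))
    blue=(H>105)&(H<128)&(S>150)&(V>40)&box&(P[...,2]>.1)
    print("blue",blue.sum(),P[blue].mean(0).round(3),P[blue].max(0).round(3))
    foot=(V<80)&(S<90)&box&(abs(P[...,2]-.012)<.006)
    print("foot",foot.sum(),cv2.minAreaRect(P[foot][:,:2].astype(np.float32)))
    cl=box&(P[...,2]>.07)&~blue&~red
    Q=P[cl]
    print("plq",len(Q),cv2.minAreaRect(Q[:,:2].astype(np.float32)),Q[:,2].min(),Q[:,2].max())
    c=Q.mean(0);w=np.ones(len(Q),bool)
    for _ in range(8):
        c=Q[w].mean(0);nn=np.linalg.svd(Q[w]-c)[2][2];nn*=np.sign(nn[2]);w=abs((Q-c)@nn)<.004
    print("plane",w.sum(),c.round(3),nn.round(3),"tilt",np.degrees(np.arccos(nn[2])),"yaw",np.degrees(np.arctan2(-nn[1],-nn[0])))
    # pad / tray by colour
    for nm,m,z in(("pad",(H>5)&(H<22)&(S>120)&(V>60),.006),("tray",(abs(H.astype(int)-118)<15)&(S>20)&(V<110) if 0 else (V<110)&(S<80),.014)):
        g=P[...,2]
        m=m&(g<.05)&(g>-.02)&(P[...,0]>.2)&(P[...,0]<.75)&((P[...,1]>.2)&(P[...,1]<.45) if nm=="pad" else (P[...,1]<-.2)&(P[...,1]>-.5))
        m=cv2.morphologyEx(m.astype(np.uint8)*255,cv2.MORPH_CLOSE,np.ones((3,3)))
        m=cv2.morphologyEx(m,cv2.MORPH_OPEN,np.ones((5,5)))
        C=max(cv2.findContours(m,0,1)[0],key=cv2.contourArea);W=plane(im,C[:,0],z)
        print(nm,cv2.contourArea(C),cv2.minAreaRect(W[:,:2].astype(np.float32)))
im=np.load("scene0.npy",allow_pickle=True).item()['pixels'][215:325,235:365];cv2.imwrite("pics/crop.png",cv2.resize(im,None,fx=5,fy=5,interpolation=2))
E
```

```text
top red 125 [0.574 0.033 0.153] [0.55  0.02  0.138] [0.598 0.058 0.168] [303.816 224.344]
blue 11 [0.523 0.016 0.349] [0.557 0.023 1.444]
foot 552 ((0.5627576112747192, 0.04277746379375458), (0.3050714135169983, 0.4132783114910126), 69.8885726928711)
plq 2874 ((0.5595071315765381, 0.05541276931762695), (0.3425348997116089, 0.19957835972309113), 9.324236869812012) 0.07003247753469277 1.4437325037190856
plane 1501 [0.433 0.008 1.22 ] [ 0.673 -0.737  0.057] tilt 86.73784861471928 yaw 132.39288497668673Traceback (most recent call last):
  File "<stdin>", line 26, in <module>
ValueError: max() iterable argument is empty
```

```bash
cat > m.py <<'E'
from h import *
for n in("top","scene"):
    im=np.load(n+"0.npy",allow_pickle=True).item();p=im['pixels'];hsv=cv2.cvtColor(p,cv2.COLOR_BGR2HSV)
    H,S,V=[a.astype(int) for a in cv2.split(hsv)]
    vv,uu=np.mgrid[:480,:640];P,d=depth(im,np.c_[uu.ravel(),vv.ravel()]);P=P.reshape(480,640,3);ok=d.reshape(480,640)>0
    box=(P[...,0]>.47)&(P[...,0]<.72)&(P[...,1]>-.08)&(P[...,1]<.16)&ok&(P[...,2]<.3)
    red=((H<6)|(H>174))&(S>180)&(V>90)&box&(P[...,2]>.1)
    blue=(H>105)&(H<128)&(S>120)&(V>25)&box&(P[...,2]>.06)
    print(n,"blue",blue.sum(),P[blue].mean(0).round(3),"red",P[red].mean(0).round(3))
    foot=(V<90)&(S<110)&box&(abs(P[...,2]-.011)<.006)
    print("foot",foot.sum(),cv2.minAreaRect(P[foot][:,:2].astype(np.float32)))
    Q=P[box&(P[...,2]>.075)&~blue&~red]
    best=0;rng=np.random.default_rng(0)
    for _ in range(500):
        a=Q[rng.choice(len(Q),3,False)];k=np.cross(a[1]-a[0],a[2]-a[0]);k/=np.linalg.norm(k)+1e-12;w=abs((Q-a[0])@k)<.003
        if w.sum()>best and abs(k[2])>.7: best=w.sum();W=w
    c=Q[W].mean(0);nn=np.linalg.svd(Q[W]-c)[2][2];nn*=np.sign(nn[2])
    print("plane",len(Q),best,c.round(4),nn.round(3),"tilt",np.degrees(np.arccos(nn[2])).round(1),"yaw",np.degrees(np.arctan2(-nn[1],-nn[0])).round(1))
    print("plaque rect",cv2.minAreaRect(Q[W][:,:2].astype(np.float32)),"z",Q[W][:,2].min(),Q[W][:,2].max())
    for nm,sd,z in(("pad",[(197,260),(249,400)],.006),("tray",[(436,268),(405,241)],.012)):
        u,v=sd[n=="scene"];print(nm,hsv[v,u],P[v,u].round(3))
        b=cv2.medianBlur(p,5);m=np.zeros((482,642),np.uint8)
        if nm=="pad": M=((H>5)&(H<25)&(S>90)).astype(np.uint8)*255
        else: M=((V<hsv[v,u,2]+25)&(P[...,2]<.04)).astype(np.uint8)*255
        M=cv2.morphologyEx(cv2.morphologyEx(M,cv2.MORPH_CLOSE,np.ones((5,5))),cv2.MORPH_OPEN,np.ones((3,3)))
        l=cv2.connectedComponents(M)[1];C=max(cv2.findContours((l==l[v,u]).astype(np.uint8),0,1)[0],key=cv2.contourArea);X=plane(im,C[:,0],z)
        print("  ",cv2.contourArea(C),cv2.minAreaRect(X[:,:2].astype(np.float32)))
im=np.load("scene0.npy",allow_pickle=True).item()['pixels'][215:325,235:365];cv2.imwrite("pics/crop.png",cv2.resize(im,None,fx=5,fy=5,interpolation=2))
E
python3 m.py
```

```text
top blue 17 [0.55  0.019 0.104] red [0.574 0.033 0.153]
foot 572 ((0.5949061512947083, 0.07202357053756714), (0.25706005096435547, 0.09609208256006241), 56.58026885986328)
plane 1408 546 [0.5613 0.0207 0.1081] [-0.269 -0.452  0.851] tilt 31.7 yaw 59.2
plaque rect ((0.5733128786087036, 0.03990946710109711), (0.1568244993686676, 0.056290194392204285), 59.385231018066406) z 0.07503842151559947 0.1717204841115687
pad [ 15 114 130] [0.496 0.318 0.005]
   3238.5 ((0.494659423828125, 0.317600816488266), (0.19839602708816528, 0.11889384686946869), 11.336953163146973)
tray [113  25  82] [ 0.483 -0.312  0.004]
   2920.0 ((0.48153573274612427, -0.3082306683063507), (0.15414758026599884, 0.13630419969558716), 1.890352487564087)
scene blue 1088 [0.584 0.085 0.119] red [0.565 0.062 0.151]
foot 1216 ((0.5622909069061279, 0.032238610088825226), (0.14873342216014862, 0.09058964252471924), 59.91204833984375)
plane 922 392 [0.5538 0.0326 0.1119] [-0.275 -0.435  0.858] tilt 31.0 yaw 57.6
plaque rect ((0.5690658092498779, 0.041889503598213196), (0.1535436362028122, 0.059725645929574966), 61.07667922973633) z 0.0752366504168408 0.16852380184623028
pad [ 17 144 140] [0.49  0.322 0.003]
   6819.0 ((0.4900853931903839, 0.32189708948135376), (0.20045053958892822, 0.12205275893211365), 11.481301307678223)
tray [111  34  98] [ 0.477 -0.31   0.004]
   1572.5 ((0.4744815230369568, -0.29801759123802185), (0.15602149069309235, 0.1522473245859146), 1.814948320388794)
```

View pics/crop.png

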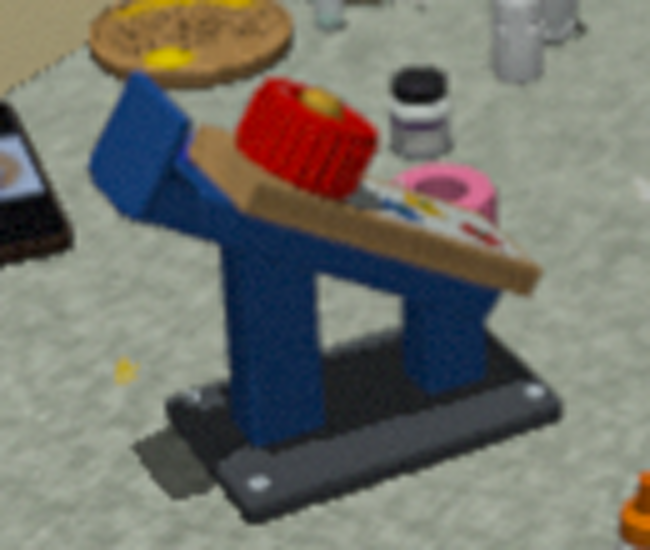

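```bash
cat > g.py <<'E'
from h import *
rot=lambda s:R.from_euler('xyz',s['orientation'],degrees=True)
yaw=np.radians(59.3);ex=np.array([np.cos(yaw),np.sin(yaw),0]);C0=np.array([.5623,.0322,0])
n=-.53*ex+np.array([0,0,.848]);n/=np.linalg.norm(n);sf=C0+.041*ex+np.array([0,0,.12])
ey=np.array([-ex[1],ex[0],0]); up=np.cross(ey,n)  # upslope
PAD=np.array([.492,.320]);PYAW=11.4;TRAY=np.array([.4805,-.3085])
def fkR(q):
    return R.from_euler('Z',q[0],degrees=True)*R.from_euler('Y',q[1]+q[2],degrees=True)*R.from_euler('ZYZ',[q[3],q[4],q[5]+90],degrees=True)
def wr(Rt,p,th=78,d=.3):
    w=p-d*Rt.apply([0,0,1]);j1=np.degrees(np.arctan2(w[1],w[0]))
    e=(R.from_euler('Y',-th,degrees=True)*R.from_euler('Z',-j1,degrees=True)*Rt).as_euler('ZYZ',degrees=True)
    return round(j1),np.round([e[0],e[1],(e[2]-90+180)%360-180])
def tool(z,y):  # tool z and approx y
    y=y-z*(y@z);y/=np.linalg.norm(y);return R.from_matrix(np.c_[np.cross(y,z),y,z])
def go(p,Rt):
    s=get_state();d=(p-s['position'])/.04;r=(Rt*rot(s).inv()).as_rotvec(degrees=True)
    print("shift units",d.round(3),"rotvec",r.round(2),"|r|",np.linalg.norm(r).round(1))
E
python3 - <<'E'
from g import *
s=get_state();print("sf",sf,"n",n.round(4),"check",(rot(s).inv()*fkR(s['joints'])).magnitude())
p=sf+n*.12
for a in range(0,360,30):
    Y=np.cos(np.radians(a))*ey+np.sin(np.radians(a))*up;Rt=tool(-n,Y);print(a,wr(Rt,p));
    go(p,Rt)
E
```

```text
sf [0.58323226 0.06745394 0.12      ] n [-0.2706 -0.4557  0.848 ] check 9.998925993322469e-16
0 (-15, array([  31.,   92., -160.]))
shift units [10.062 14.847 -0.212] rotvec [  32.41   24.41 -130.66] |r| 136.8
30 (-15, array([  31.,   92., -130.]))
shift units [10.062 14.847 -0.212] rotvec [  28.4    36.3  -159.03] |r| 165.6
60 (-15, array([  31.,   92., -100.]))
shift units [10.062 14.847 -0.212] rotvec [-18.11 -42.44 159.03] |r| 165.6
90 (-15, array([ 31.,  92., -70.]))
shift units [10.062 14.847 -0.212] rotvec [ -5.81 -40.28 130.64] |r| 136.8
120 (-15, array([ 31.,  92., -40.]))
shift units [10.062 14.847 -0.212] rotvec [  4.32 -36.69 101.87] |r| 108.4
150 (-15, array([ 31.,  92., -10.]))
shift units [10.062 14.847 -0.212] rotvec [ 12.69 -31.98  72.88] |r| 80.6
180 (-15, array([31., 92., 20.]))
shift units [10.062 14.847 -0.212] rotvec [ 19.58 -26.34  43.76] |r| 54.7
210 (-15, array([31., 92., 50.]))
shift units [10.062 14.847 -0.212] rotvec [ 25.13 -19.88  14.57] |r| 35.2
240 (-15, array([31., 92., 80.]))
shift units [10.062 14.847 -0.212] rotvec [ 29.4  -12.65 -14.64] |r| 35.2
270 (-15, array([ 31.,  92., 110.]))
shift units [10.062 14.847 -0.212] rotvec [ 32.39  -4.66 -43.82] |r| 54.7
300 (-15, array([ 31.,  92., 140.]))
shift units [10.062 14.847 -0.212] rotvec [ 34.01   4.12 -72.93] |r| 80.6
330 (-15, array([ 31.,  92., 170.]))
shift units [10.062 14.847 -0.212] rotvec [  34.12   13.76 -101.91] |r| 108.3
```

The crop confirms it: red knurled nut with the brass stud tip in it at about (315,100) in the crop. The pink ring stands on the table behind it. I move in above the stud.

Request:
play_rows:
  motion:
    - [[0.503,0.742,-0.01,1.62,-0.233,-2.19,70],[0.503,0.742,-0.01,1.62,-0.233,-2.19,70],[0.503,0.742,-0.01,1.62,-0.233,-2.19,70],[0.503,0.742,-0.01,1.62,-0.233,-2.19,70],[0.503,0.742,-0.01,1.62,-0.233,-2.19,70],[0.503,0.742,-0.01,1.62,-0.233,-2.19,70],[0.503,0.742,-0.01,1.62,-0.233,-2.19,70],[0.503,0.742,-0.01,1.62,-0.233,-2.19,70],[0.503,0.742,-0.01,1.62,-0.233,-2.19,70],[0.503,0.742,-0.01,1.62,-0.233,-2.19,70]]
  force: 40

```text
t: 0.93
position: [0.3502, -0.2829, 0.2269]
orientation: [-163.9, -3.1, -8.3]
force: [0.0, -0.9, 0.3]
width: 0.818
finger_force: 0.0
```

Request:
play_rows:
  motion:
    - [[0.503,0.742,-0.01,1.62,-0.233,-2.19,70],[0.503,0.742,-0.01,1.62,-0.233,-2.19,70],[0.503,0.742,-0.01,1.62,-0.233,-2.19,70],[0.503,0.742,-0.01,1.62,-0.233,-2.19,70],[0.503,0.742,-0.01,1.62,-0.233,-2.19,70],[0.503,0.742,-0.01,1.62,-0.233,-2.19,70],[0.503,0.742,-0.01,1.62,-0.233,-2.19,70],[0.503,0.742,-0.01,1.62,-0.233,-2.19,70],[0.503,0.742,-0.01,1.62,-0.233,-2.19,70],[0.503,0.742,-0.01,1.62,-0.233,-2.19,70],[0,0,0,0,0,0,70],[0,0,0,0,0,0,70]]

```text
t: 1.93
position: [0.5504, 0.0136, 0.2223]
orientation: [-148.1, 0.1, -30.5]
force: [-0.3, -0.6, 0.3]
width: 0.818
finger_force: 0.0
```

```bash
cat > w.py <<'E'
from g import *
import sys
s=get_state();im=cam("wrist");p=im['pixels'];cv2.imwrite(sys.argv[1],p)
print("q",s['joints'].round(1),"F",s['force'].round(1),"w",s['width'])
H,S,V=[a.astype(int) for a in cv2.split(cv2.cvtColor(p,cv2.COLOR_BGR2HSV))]
red=(((H<6)|(H>174))&(S>160)&(V>60)).astype(np.uint8)
l,N,st,cc=cv2.connectedComponentsWithStats(red);i=1+np.argmax(N is not None and st[1:,4]) if 0 else 0
E
cat > w.py <<'E'
from g import *
import sys
s=get_state();im=cam("wrist");p=im['pixels'];cv2.imwrite(sys.argv[1],p)
print("q",s['joints'].round(1),"F",s['force'].round(1),"w",s['width'])
H,S,V=[a.astype(int) for a in cv2.split(cv2.cvtColor(p,cv2.COLOR_BGR2HSV))]
red=(((H<6)|(H>174))&(S>160)&(V>60)).astype(np.uint8)
C=max(cv2.findContours(red,0,1)[0],key=cv2.contourArea);c,r=cv2.minEnclosingCircle(C)
# nut top plane: cast ray on plane through sf+.044n
o=im['c2w'][:3,3];
def onpl(uv,h):
    d=rays(im,[uv])[0]@im['c2w'][:3,:3].T;q=sf+h*n;return o+d*(((q-o)@n)/(d@n))
P=onpl(c,.044)-sf-.044*n;print("nut px",c,r,"dev up,ey mm",(P@up*1e3).round(1),(P@ey*1e3).round(1))
for a in range(0,360,45):
    m=np.array(c)+.75*r*np.array([np.cos(np.radians(a)),np.sin(np.radians(a))]);q,d=depth(im,[m]);print(a,((q[0]-sf)@n*1e3).round(1),end=" ")
E
python3 w.py pics/w1.png; python3 -c "
from g import *
go(sf+n*.12,tool(-n,-up))"
```

```text
q [-21.2 -13.5  94.5  31.5  92.9 102.7] F [-0.3 -0.6  0.3] w 0.8184466053322347
nut px (327.7054138183594, 236.0565643310547) 38.30653762817383 dev up,ey mm -4.8 -8.0
0 47.2 45 47.3 90 47.2 135 46.8 180 46.9 225 46.0 270 47.1 315 47.7 shift units [ 0.011  0.004 -0.021] rotvec [ 0.1  -0.12 -0.13] |r| 0.2
```

View pics/w1.png

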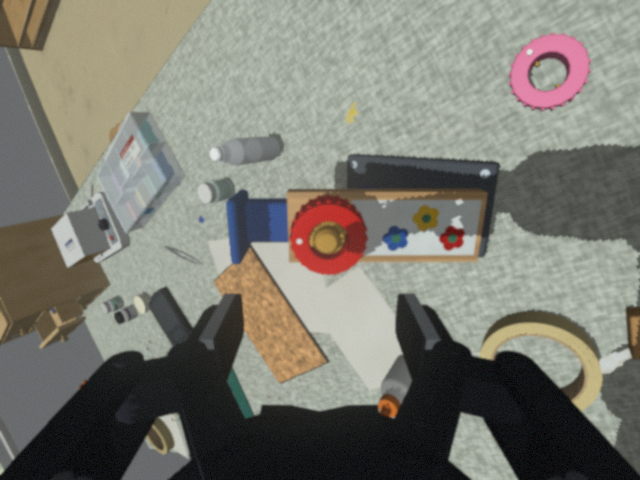

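The wrist view shows the nut at (328,236), the brass tip at about (326,240), and the plaque parallel to the fingers' closing line. The nut outline includes its side wall, so I check the centre with the brass tip and the plaque corners.

```bash
cat > c.py <<'E'
from g import *
im=cam("wrist");p=im['pixels'];o=im['c2w'][:3,3]
def dev(uv,h):
    d=rays(im,uv)@im['c2w'][:3,:3].T;q=sf+h*n;P=o+d*(((q-o)@n)/(d@n))[:,None]-q;return np.c_[P@up,P@ey].round(4)*1e3
H,S,V=[a.astype(int) for a in cv2.split(cv2.cvtColor(p,cv2.COLOR_BGR2HSV))]
vv,uu=np.mgrid[:480,:640];near=np.hypot(uu-327,vv-238)<24
b=near&(H>8)&(H<32)&(S>60)
cb,r=cv2.minEnclosingCircle(np.c_[uu[b],vv[b]].astype(np.float32));print("brass",b.sum(),cb,r,np.c_[uu[b],vv[b]].mean(0),dev([cb],.049))
print("plaque corners",dev([(290,190),(288,262),(489,192),(483,262)],.014),"expect up +30/-120, ey +-28")
zz=im['z_map'];P,d=depth(im,np.c_[uu.ravel(),vv.ravel()]);P=P.reshape(480,640,3)
h=(P-sf)@n*1e3
print("h plaque",np.median(h[200:215,380:400]),"h tip",np.median(h[b]),"table z",np.median(P[100:140,380:450,2]),np.median(P[240:260,500:600,2]))
print("tool-cam",np.array(im['T_tool_cam']).round(3).tolist())
# other views
for nm in("top","scene"):
    im=np.load(nm+"0.npy",allow_pickle=True).item();p=im['pixels'];o=im['c2w'][:3,3]
    H,S,V=[a.astype(int) for a in cv2.split(cv2.cvtColor(p,cv2.COLOR_BGR2HSV))]
    u0=(300,223) if nm=="top" else(299,235)
    b=(np.hypot(uu-u0[0],vv-u0[1])<(9 if nm=="top" else 7))&(H>8)&(H<32)&(S>60);c=np.c_[uu[b],vv[b]].mean(0);print(nm,b.sum(),c,dev([c],.049))
E
python3 c.py
```

```text
brass 956 (326.5, 239.0) 19.448749542236328 [326.20083682 237.97175732] [[-4.5 -7.8]]
plaque corners [[  22.1  -34.6]
 [  25.3   23.6]
 [-128.8  -33.5]
 [-133.    24. ]] expect up +30/-120, ey +-28
h plaque 17.124128246296706 h tip 47.77729918034236 table z 4.379979809066015e-05 0.00013306455277567464
tool-cam [[-0.001, 0.95, 0.314, 0.081], [1.0, 0.001, 0.001, -0.0], [0.0, 0.314, -0.95, -0.143], [0.0, 0.0, 0.0, 1.0]]
top 72 [299.98611111 224.47222222] [[-2.1 -4.1]]
scene 43 [298.90697674 234.90697674] [[-1.3  2.8]]
```

```bash
cat >> c.py <<'E'
# triangulate tip
A=np.zeros((3,3));B=np.zeros(3);L=[]
w=cam("wrist");t=np.load("top0.npy",allow_pickle=True).item();sc=np.load("scene0.npy",allow_pickle=True).item()
for im,uv,wt in((w,(326.5,239),4),(t,(299.99,224.47),1),(sc,(298.9,234.9),1)):
    d=rays(im,[uv])[0]@im['c2w'][:3,:3].T;d/=np.linalg.norm(d);o=im['c2w'][:3,3];M=np.eye(3)-np.outer(d,d);A+=wt*M;B+=wt*M@o;L.append((M,o))
X=np.linalg.solve(A,B);e=X-sf-.049*n;print("tip",X.round(4),"dev up,ey,n,ex",(e@up*1e3).round(1),(e@ey*1e3).round(1),(e@n*1e3).round(1),"z",e[2],"res",[(np.linalg.norm(M@(X-o))*1e3).round(1) for M,o in L])
E
python3 c.py|tail -1
python3 - <<'E'
import sys;sys.path.insert(0,'.')
from g import *
# top view: wall-to-table check of top/scene extrinsics using wrist-visible pink ring
w=cam("wrist");
for im,nm in((w,"wrist"),(np.load("top0.npy",allow_pickle=True).item(),"top"),(np.load("scene0.npy",allow_pickle=True).item(),"scene")):
    p=im['pixels'];H,S,V=[a.astype(int) for a in cv2.split(cv2.cvtColor(p,cv2.COLOR_BGR2HSV))]
    m=((H>155)&(H<174)&(S>70)&(V>100)).astype(np.uint8)
    C=max(cv2.findContours(m,0,1)[0],key=cv2.contourArea);W=plane(im,[cv2.minEnclosingCircle(C)[0]],.022);print(nm,cv2.contourArea(C),W.round(4))
E
```

```text
tip [0.5742 0.0396 0.1556] dev up,ey,n,ex -5.3 -6.4 -3.7 z -0.005926627108268238 res [np.float64(0.7), np.float64(2.3), np.float64(2.5)]
wrist 4410.5 [[ 0.6159 -0.1174  0.022 ]]
top 275.0 [[ 0.6147 -0.1167  0.022 ]]
scene 95.0 [[ 0.6115 -0.1208  0.022 ]]
```

```bash
sed -i 's/^yaw=\(.*\)C0=np.array(\[.5623,.0322,0\])/yaw=\1C0=np.array([.5623,.0322,0])-.0055*ex-.005*np.array([-ex[1],ex[0],0])/' g.py; python3 c.py; python3 -c "
from g import *
go(sf+n*.12,tool(-n,-up))"
```

```text
brass 943 (325.0, 239.0) 18.973764419555664 [325.31283139 239.07635207] [[ 0.7 -4.6]]
plaque corners [[  26.1  -31.2]
 [  29.4   26.5]
 [-123.8  -29.8]
 [-127.8   27.3]] expect up +30/-120, ey +-28
h plaque 14.180135466973976 h tip 44.70982289317978 table z -4.141734340962211e-06 0.00013242728013584948
tool-cam [[-0.001, 0.95, 0.314, 0.081], [1.0, 0.001, 0.001, -0.0], [0.0, 0.314, -0.95, -0.143], [0.0, 0.0, 0.0, 1.0]]
top 72 [299.98611111 224.47222222] [[4.  1.3]]
scene 43 [298.90697674 234.90697674] [[11.8 20. ]]
tip [0.5743 0.0396 0.1556] dev up,ey,n,ex -0.6 -1.6 -6.6 z -0.0059728015141859644 res [np.float64(0.8), np.float64(2.4), np.float64(2.6)]
shift units [ 0.039 -0.144 -0.043] rotvec [ 0.1  -0.03  0.06] |r| 0.1
```

Request:
play_rows:
  motion:
    - [[0.086,-0.172,-0.04,0.1,0,0,70],[0.0782,0.1317,-0.245,0,0,0,70],[0.0782,0.1317,-0.245,0,0,0,70],[0.0782,0.1317,-0.245,0,0,0,70],[0.0782,0.1317,-0.245,0,0,0,70],[0.0782,0.1317,-0.245,0,0,0,70],[0.0782,0.1317,-0.245,0,0,0,70],[0.0782,0.1317,-0.245,0,0,0,70],[0.0782,0.1317,-0.245,0,0,0,70],[0.0782,0.1317,-0.245,0,0,0,70],[0,0,0,0,0,0,70]]

```text
t: 3.2
position: [0.5816, 0.054, 0.1304]
orientation: [-148.1, 0.3, -30.6]
force: [-0.3, 0.3, -0.7]
width: 0.819
finger_force: 0.0
```

```bash
sed -i 's/-.005\*np.array/-.0072*np.array/' g.py; python3 - <<'E'
from g import *
s=get_state();im=cam("wrist");cv2.imwrite("pics/w2.png",im['pixels']);e=s['position']-sf;print("up,ey,h",(e@up*1e3).round(1),(e@ey*1e3).round(1),(e@n*1e3).round(1),s['joints'].round(1),s['force'].round(1))
E
```

```text
up,ey,h -0.4 1.8 12.5 [-15.6  -8.7  99.7  31.2  81.5 102.5] [-0.3  0.3 -0.7]
```

View pics/w2.png

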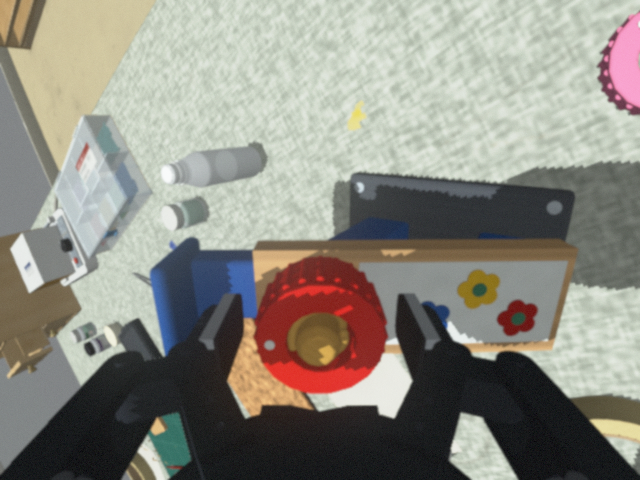

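Nut at (320,325), centred between the fingers. Closing.

Request:
play_rows:
  motion:
    - [[0,0,0,0,0,0,40],[0,0,0,0,0,0,40],[0,0,0,0,0,0,40],[0,0,0,0,0,0,40],[0,0,0,0,0,0,40],[0,0,0,0,0,0,40]]
  force: 40

```text
t: 3.75
position: [0.5826, 0.0523, 0.1343]
orientation: [-148.0, -0.0, -30.7]
force: [-1.6, -2.1, 3.4]
width: 0.587
finger_force: 42.4
```

Request:
play_rows:
  motion:
    - [[-0.0026,-0.0044,0.0083,-1.894,-3.19,5.936,40],[-0.0026,-0.0044,0.0083,-1.894,-3.19,5.936,40],[-0.0026,-0.0044,0.0083,-1.894,-3.19,5.936,40],[-0.0026,-0.0044,0.0083,-1.894,-3.19,5.936,40],[-0.0026,-0.0044,0.0083,-1.894,-3.19,5.936,40],[-0.0026,-0.0044,0.0083,-1.894,-3.19,5.936,40]]

```text
t: 4.25
position: [0.582, 0.0517, 0.1358]
orientation: [-155.2, -20.9, 7.0]
force: [0.4, -0.1, 1.9]
width: 0.584
finger_force: 42.1
```

```bash
cat > st.py <<'E'
from g import *
s=get_state();e=s['position']-sf;f=s['force'];print("up,ey,h",[(e@k*1e3).round(1) for k in(up,ey,n)],"F up,ey,n",[(f@k).round(1) for k in(up,ey,n)],"M.n",(s['wrist_torque']@n).round(2),s['joints'].round(1),"tilt",np.degrees(np.arccos(-rot(s).apply([0,0,1])@n)).round(2))
E
python3 st.py
```

```text
up,ey,h [np.float64(1.0), np.float64(0.2), np.float64(18.0)] F up,ey,n [np.float64(1.1), np.float64(-0.4), np.float64(1.5)] M.n 0.01 [-15.8  -9.   99.4  31.2  81.9  60.2] tilt 0.01
```

Forces are low, so I continue: 23 more rows, about 203° in total.

Request:
play_rows:
  motion:
    - [[-0.0026,-0.0044,0.0083,-1.894,-3.19,5.936,40],[-0.0026,-0.0044,0.0083,-1.894,-3.19,5.936,40],[-0.0026,-0.0044,0.0083,-1.894,-3.19,5.936,40],[-0.0026,-0.0044,0.0083,-1.894,-3.19,5.936,40],[-0.0026,-0.0044,0.0083,-1.894,-3.19,5.936,40],[-0.0026,-0.0044,0.0083,-1.894,-3.19,5.936,40],[-0.0026,-0.0044,0.0083,-1.894,-3.19,5.936,40],[-0.0026,-0.0044,0.0083,-1.894,-3.19,5.936,40]]

```text
t: 4.92
position: [0.5807, 0.0517, 0.1391]
orientation: [174.9, -31.7, 69.2]
force: [-1.8, 4.7, 3.0]
width: 0.583
finger_force: 42.2
```

Request:
play_rows:
  motion:
    - [[-0.0026,-0.0044,0.0083,-1.894,-3.19,5.936,40],[-0.0026,-0.0044,0.0083,-1.894,-3.19,5.936,40],[-0.0026,-0.0044,0.0083,-1.894,-3.19,5.936,40],[-0.0026,-0.0044,0.0083,-1.894,-3.19,5.936,40],[-0.0026,-0.0044,0.0083,-1.894,-3.19,5.936,40],[-0.0026,-0.0044,0.0083,-1.894,-3.19,5.936,40],[-0.0026,-0.0044,0.0083,-1.894,-3.19,5.936,40],[-0.0026,-0.0044,0.0083,-1.894,-3.19,5.936,40]]

```text
t: 5.58
position: [0.5783, 0.0509, 0.1412]
orientation: [150.6, -13.5, 127.3]
force: [-8.9, 3.6, 5.6]
width: 0.584
finger_force: 42.7
```

Request:
play_rows:
  motion:
    - [[-0.0026,-0.0044,0.0083,-1.894,-3.19,5.936,40],[-0.0026,-0.0044,0.0083,-1.894,-3.19,5.936,40],[-0.0026,-0.0044,0.0083,-1.894,-3.19,5.936,40],[-0.0026,-0.0044,0.0083,-1.894,-3.19,5.936,40],[-0.0026,-0.0044,0.0083,-1.894,-3.19,5.936,40],[-0.0026,-0.0044,0.0083,-1.894,-3.19,5.936,40],[-0.0026,-0.0044,0.0083,-1.894,-3.19,5.936,40]]

```text
t: 6.17
position: [0.5771, 0.0484, 0.1421]
orientation: [150.1, 11.8, 169.5]
force: [-10.2, -0.4, 2.0]
width: 0.58
finger_force: 42.7
```

```bash
python3 st.py
```

```text
up,ey,h [np.float64(-0.2), np.float64(2.8), np.float64(26.2)] F up,ey,n [np.float64(-3.6), np.float64(8.5), np.float64(4.6)] M.n -0.2 [ -16.4   -9.6   99.2   31.2   83.1 -100.9] tilt 0.3
```

Request:
play_rows:
  motion:
    - [[-0.02,0.008,0.0083,-1.894,-3.19,5.936,40],[-0.02,0.008,0.0083,-1.894,-3.19,5.936,40],[-0.0026,-0.0044,0.0083,-1.894,-3.19,5.936,40],[-0.007,-0.011,0.021,0,0,0,40],[-0.007,-0.011,0.021,0,0,0,40],[-0.007,-0.011,0.021,0,0,0,40]]

```text
t: 6.67
position: [0.576, 0.0468, 0.1454]
orientation: [155.7, 21.4, -171.6]
force: [-2.3, -0.1, -4.7]
width: 0.584
finger_force: 41.9
```

```bash
python3 st.py
```

```text
up,ey,h [np.float64(-0.0), np.float64(2.9), np.float64(30.0)] F up,ey,n [np.float64(-3.6), np.float64(1.9), np.float64(-3.3)] M.n 0.03 [ -16.6  -10.    99.2   31.2   83.3 -121.3] tilt 0.1
```

Request:
play_rows:
  motion:
    - [[-0.0135,-0.0228,0.0424,0,0,0,40],[-0.0135,-0.0228,0.0424,0,0,0,40],[-0.0135,-0.0228,0.0424,0,0,0,40],[-0.0135,-0.0228,0.0424,0,0,0,40]]

```text
t: 7.0
position: [0.5738, 0.0431, 0.1525]
orientation: [155.7, 21.5, -171.4]
force: [-3.5, -0.5, -7.2]
width: 0.586
finger_force: 42.2
```

```bash
python3 st.py
```

```text
up,ey,h [np.float64(0.1), np.float64(2.9), np.float64(38.3)] F up,ey,n [np.float64(-5.7), np.float64(2.8), np.float64(-4.9)] M.n 0.0 [ -17.   -10.4   98.9   31.2   84.2 -121.5] tilt 0.09
```

Request:
play_rows:
  motion:
    - [[-0.0507,-0.0854,0.159,0,0,0,40],[-0.0507,-0.0854,0.159,0,0,0,40],[-0.0507,-0.0854,0.159,0,0,0,40],[-0.0507,-0.0854,0.159,0,0,0,40],[-0.0507,-0.0854,0.159,0,0,0,40],[-0.0507,-0.0854,0.159,0,0,0,40],[-0.0507,-0.0854,0.159,0,0,0,40],[-0.0507,-0.0854,0.159,0,0,0,40],[0,0,0,0,0,0,40]]

```text
t: 7.75
position: [0.5587, 0.015, 0.2063]
orientation: [155.8, 21.8, -171.4]
force: [0.0, 0.2, -1.1]
width: 0.585
finger_force: 42.5
```

```bash
python3 - <<'E'
from g import *
im=cam("wrist");sc=cam("scene")['pixels'];np.save("scene1.npy",sc)
a=cv2.resize(sc[170:330,220:380],(480,480));cv2.imwrite("pics/s1.png",np.hstack([im['pixels'][:, 160:480],a]))
s=get_state();print(s['position'],s['force'],s['joints'].round(1))
# tray target: tool down, yaw options
for y in range(-180,180,15):
    Rt=R.from_euler('xyz',[180,0,y],degrees=True);p=np.r_[TRAY,.15]
    r=(Rt*rot(s).inv()).as_rotvec(degrees=True);print(y,wr(Rt,p)[1][2],r.round(0),end=' | ')
E
```

```text
[0.55847913 0.01558804 0.20459388] [-0.65506905  0.07472765 -0.86758928] [ -20.7  -12.6   95.5   31.5   90.7 -121.8]
-180 -123.0 [-25.  20. -13.] | -165 -138.0 [-28.  16.   2.] | -150 -153.0 [-30.  12.  16.] | -135 -168.0 [-31.   8.  31.] | -120 177.0 [-33.   4.  45.] | -105 162.0 [-34.  -0.  60.] | -90 147.0 [-34.  -5.  75.] | -75 132.0 [-34.  -9.  89.] | -60 117.0 [-34. -14. 104.] | -45 102.0 [-34. -19. 118.] | -30 87.0 [-32. -25. 132.] | -15 72.0 [-31. -31. 147.] | 0 57.0 [-28. -37. 161.] | 15 42.0 [  25.   43. -171.] | 30 27.0 [  17.   42. -157.] | 45 12.0 [  11.   41. -143.] | 60 -3.0 [   5.   40. -129.] | 75 -18.0 [  -0.   38. -115.] | 90 -33.0 [  -5.   36. -100.] | 105 -48.0 [ -9.  34. -86.] | 120 -63.0 [-13.  32. -71.] | 135 -78.0 [-17.  29. -57.] | 150 -93.0 [-20.  26. -42.] | 165 -108.0 [-23.  23. -28.] |
```

View pics/s1.png

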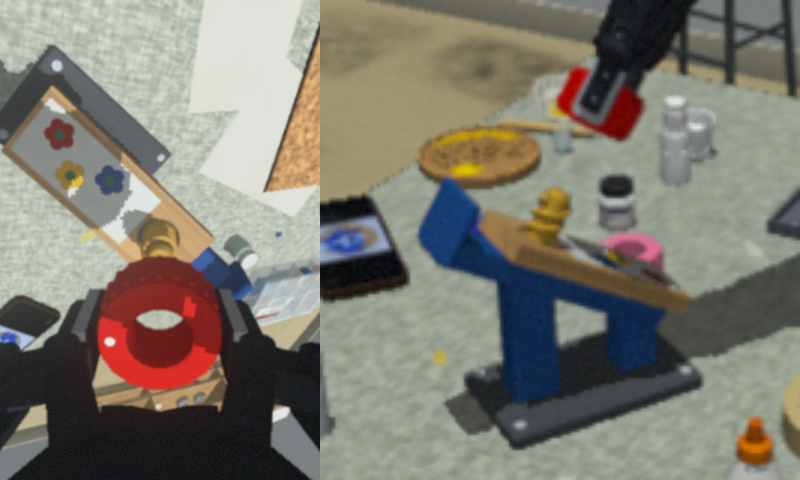

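Left half: the nut is held between the pads and the stud is bare. Right half: the plaque is still on the slope. Moving to the tray.

Request:
play_rows:
  motion:
    - [[-0.1625,-0.675,0,-1.67,2.17,-3.5,40],[-0.1625,-0.675,0,-1.67,2.17,-3.5,40],[-0.1625,-0.675,0,-1.67,2.17,-3.5,40],[-0.1625,-0.675,0,-1.67,2.17,-3.5,40],[-0.1625,-0.675,0,-1.67,2.17,-3.5,40],[-0.1625,-0.675,0,-1.67,2.17,-3.5,40],[-0.1625,-0.675,0,-1.67,2.17,-3.5,40],[-0.1625,-0.675,0,-1.67,2.17,-3.5,40],[-0.1625,-0.675,-0.4,-1.67,2.17,-3.5,40],[-0.1625,-0.675,-0.6,-1.67,2.17,-3.5,40],[-0.1625,-0.675,-0.6,-1.67,2.17,-3.5,40],[-0.1625,-0.675,-0.5,-1.67,2.17,-3.5,40]]

```text
t: 8.85
position: [0.4798, -0.3088, 0.1182]
orientation: [-179.9, -0.2, 150.0]
force: [0.6, -0.0, -1.9]
width: 0.581
finger_force: 42.5
```

Request:
play_rows:
  motion:
    - [[0,0,0,0,0,0,40],[0,0,0,0,0,0,40],[0,0,0,0,0,0,40]]

```text
t: 9.1
position: [0.4807, -0.3075, 0.1203]
orientation: [179.9, -0.1, 150.2]
force: [0.7, -0.1, -0.2]
width: 0.586
finger_force: 42.5
```

```bash
python3 - <<'E'
from g import *
go(np.r_[TRAY,.04],R.from_euler('xyz',[180,0,150],degrees=True));s=get_state();print(s['position'],s['joints'].round(1))
im=cam("scene");t=cam("top")
# lowest red points in scene depth
p=im['pixels'];H,S,V=[a.astype(int) for a in cv2.split(cv2.cvtColor(p,cv2.COLOR_BGR2HSV))]
red=((H<6)|(H>174))&(S>160)&(V>60);v,u=np.nonzero(red);P,d=depth(im,np.c_[u,v]);k=(P[:,1]<-.2)&(d>0);print(k.sum(),P[k].min(0).round(3),P[k].max(0).round(3))
E
```

```text
shift units [-0.006 -0.025 -2.008] rotvec [-0.1  -0.04 -0.17] |r| 0.2
[ 0.48073771 -0.30751232  0.12033173] [-36.1   1.2  86.    0.1  93.  -96.2]
241 [ 0.452 -0.332  0.119] [ 0.496 -0.278  0.15 ]
```

Request:
play_rows:
  motion:
    - [[0,-0.02,-0.31,0,0,0,40],[0,0,-0.31,0,0,0,40],[0,0,-0.31,0,0,0,40],[0,0,-0.31,0,0,0,40],[0,0,-0.31,0,0,0,40],[0,0,-0.31,0,0,0,40],[0,0,-0.31,0,0,0,40],[0,0,-0.31,0,0,0,40],[0,0,-0.1,0,0,0,40],[0,0,-0.1,0,0,0,40],[0,0,-0.06,0,0,0,40],[0,0,-0.04,0,0,0,40]]

```text
t: 10.2
position: [0.4806, -0.3092, 0.0093]
orientation: [-180.0, -0.0, 150.1]
force: [0.0, -0.3, -0.2]
width: 0.583
finger_force: 42.6
```

Request:
play_rows:
  motion:
    - [[0,0,-0.03,0,0,0,40],[0,0,0,0,0,0,40]]

```text
t: 10.37
position: [0.4806, -0.3092, 0.0083]
orientation: [-180.0, -0.0, 150.1]
force: [-0.4, -0.1, -1.1]
width: 0.584
finger_force: 42.6
```

Request:
play_rows:
  motion:
    - [[0,0,-0.03,0,0,0,40],[0,0,-0.02,0,0,0,40],[0,0,0,0,0,0,40]]

```text
t: 10.62
position: [0.4807, -0.3092, 0.0065]
orientation: [-180.0, -0.0, 150.1]
force: [0.1, -0.2, 1.4]
width: 0.584
finger_force: 42.7
```

Request:
play_rows:
  motion:
    - [[0,0,-0.03,0,0,0,40],[0,0,0,0,0,0,40],[0,0,0,0,0,0,40]]

```text
t: 10.87
position: [0.4807, -0.3092, 0.0064]
orientation: [-180.0, 0.0, 150.1]
force: [-3.0, 1.9, 7.0]
width: 0.582
finger_force: 43.5
```

Request:
play_rows:
  motion:
    - [[0,0,0,0,0,0,58],[0,0,0,0,0,0,66],[0,0,0,0,0,0,70],[0,0,0,0,0,0,70],[0,0,0,0,0,0,70],[0,0,0.1,0,0,0,70],[0,0,0.3,0,0,0,70],[0,0,0.5,0,0,0,70],[0,0,0.9,0,0,0,70],[0,0,0.9,0,0,0,70],[0,0,0.9,0,0,0,70],[0,0,0.9,0,0,0,70]]

```text
t: 11.87
position: [0.4802, -0.3089, 0.1878]
orientation: [-180.0, 0.0, 150.1]
force: [0.8, -1.0, 0.3]
width: 0.82
finger_force: 0.0
```

```bash
python3 - <<'E'
from g import *
im=cam("wrist");cv2.imwrite("pics/w3.png",cv2.resize(im['pixels'],(400,300)));p=im['pixels']
H,S,V=[a.astype(int) for a in cv2.split(cv2.cvtColor(p,cv2.COLOR_BGR2HSV))]
red=((H<6)|(H>174))&(S>160)&(V>60);v,u=np.nonzero(red);P,d=depth(im,np.c_[u,v]);k=(P[:,2]>.028)&(d>0);print(k.sum(),P[d>0][:,2].max(),cv2.minEnclosingCircle(P[k][:,:2].astype(np.float32)),P[k].mean(0),P[k].std(0))
# plaque grasp: fingers along ey, at plaque centre (45mm down slope of stud)
s=get_state()
for off in(0,.0):
  for sg in(1,-1):
    Rt=tool(-n,sg*ey);p=sf-.045*up+n*.11;print(sg,wr(Rt,p));go(p,Rt)
Rp=R.from_euler('z',PYAW,degrees=True)
E
```

```text
1706 0.03604405628442303 ((0.4819018244743347, -0.3097573220729828), 0.026455938816070557) [ 0.48144185 -0.30887959  0.03367437] [0.01465867 0.01417905 0.00120884]
1 (-19, array([  31.,   94., -164.]))
shift units [ 1.38   7.161 -0.195] rotvec [  8.89 -33.44  86.8 ] |r| 93.4
-1 (-19, array([31., 94., 16.]))
shift units [ 1.38   7.161 -0.195] rotvec [ 35.17   9.11 -88.13] |r| 95.3
1 (-19, array([  31.,   94., -164.]))
shift units [ 1.38   7.161 -0.195] rotvec [  8.89 -33.44  86.8 ] |r| 93.4
-1 (-19, array([31., 94., 16.]))
shift units [ 1.38   7.161 -0.195] rotvec [ 35.17   9.11 -88.13] |r| 95.3
```

View pics/w3.png

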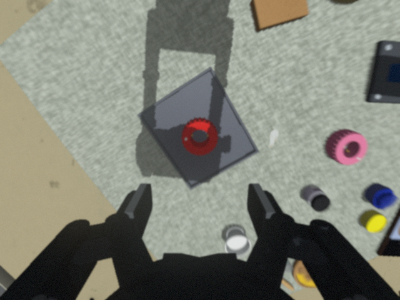

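The nut lies flat in the middle of the tray, at (198,137). Now I check how far the fingertips really reach at this opening, and plan the plaque grasp.

```bash
python3 - <<'E'
from g import *
im=cam("wrist");vv,uu=np.mgrid[:480,:640]
uv=np.c_[uu.ravel(),vv.ravel()];d=im['z_map'].ravel();T=np.array(im['T_tool_cam']);P=rays(im,uv)*d[:,None]@T[:3,:3].T+T[:3,3]
k=(d>0)&(abs(P[:,0])<.03)&(abs(P[:,1])<.07)&(P[:,2]<.03);Q=P[k]
print("tips z pct (mm)",(np.percentile(Q[:,2],[90,97,99,99.9,100])*1e3).round(1))
t=Q[Q[:,2]>Q[:,2].max()-.006];print("y",t[:,1].min(),t[:,1].max(),"inner",abs(t[:,1]).min(),"x",t[:,0].min(),t[:,0].max())
s=get_state();p=sf-.035*up+n*.10;Rt=tool(-n,-ey);go(p,Rt);print("q",wr(Rt,p))
c,sn=np.cos(np.radians(PYAW)),np.sin(np.radians(PYAW))
for sg in(1,-1):
    px=sg*np.array([c,sn,0]);py=np.cross([0,0,1],px);Rf=tool(np.array([0,0,-1.]),-py);pf=np.r_[PAD,.15]+.010*px;print("final",sg,pf,wr(Rf,pf),Rf.as_euler('xyz',degrees=True),"rotvec from grasp",(Rf*Rt.inv()).as_rotvec(degrees=True).round(1))
E
```

```text
tips z pct (mm) [-50.4 -24.8 -15.7  -9.2  -7.2]
y -0.0414313317212377 0.04184323590608313 inner 0.0345080872018232 x -0.011872781439106278 0.011127398964381433
shift units [ 1.545  7.464 -0.211] rotvec [ 35.2    9.12 -88.13] |r| 95.3
q (-18, array([31., 93., 17.]))
final 1 [0.50180271 0.32197657 0.15      ] (33, array([  0., 102., 111.])) [180.    0.   11.4] rotvec from grasp [-19.1  26.9 -46.6]
final -1 [0.48219729 0.31802343 0.15      ] (33, array([ -0., 102., -68.])) [-180.     0.  -168.6] rotvec from grasp [-32.7 -23.2 127.9]
```

Request:
play_rows:
  motion:
    - [[0.11,0.533,0.05,2.514,0.651,-6.295,75],[0.11,0.533,0.05,2.514,0.651,-6.295,75],[0.11,0.533,0.05,2.514,0.651,-6.295,75],[0.11,0.533,0.05,2.514,0.651,-6.295,75],[0.11,0.533,0.05,2.514,0.651,-6.295,75],[0.11,0.533,0.05,2.514,0.651,-6.295,75],[0.11,0.533,0,2.514,0.651,-6.295,75],[0.11,0.533,0,2.514,0.651,-6.295,75],[0.11,0.533,-0.05,2.514,0.651,-6.295,75],[0.11,0.533,-0.05,2.514,0.651,-6.295,75],[0.11,0.533,-0.05,2.514,0.651,-6.295,75],[0.11,0.533,-0.05,2.514,0.651,-6.295,75]]

```text
t: 12.97
position: [0.5334, -0.0524, 0.1892]
orientation: [176.3, -28.8, 73.5]
force: [0.1, -0.1, 0.3]
width: 0.878
finger_force: 0.0
```

Request:
play_rows:
  motion:
    - [[0.11,0.533,-0.05,2.514,0.651,-6.295,75],[0.11,0.533,-0.05,2.514,0.651,-6.295,75],[0,0,0,0,0,0,75],[0,0,0,0,0,0,75],[0,0,0,0,0,0,75]]

```text
t: 13.38
position: [0.542, -0.0109, 0.1854]
orientation: [179.8, -32.8, 59.5]
force: [0.5, -1.6, 0.7]
width: 0.877
finger_force: 0.0
```

```bash
python3 st.py; python3 - <<'E'
from g import *
go(sf-.035*up+n*.05,tool(-n,-ey))
im=cam("wrist");cv2.imwrite("pics/w4.png",im['pixels'])
E
```

```text
up,ey,h [np.float64(-35.7), np.float64(2.7), np.float64(99.4)] F up,ey,n [np.float64(-0.6), np.float64(-1.3), np.float64(1.2)] M.n 0.01 [-24.8 -13.7  98.6  32.6  90.9   7.5] tilt 0.78
shift units [ 0.399  0.542 -1.039] rotvec [-0.56  0.56 -0.07] |r| 0.8
```

View pics/w4.png

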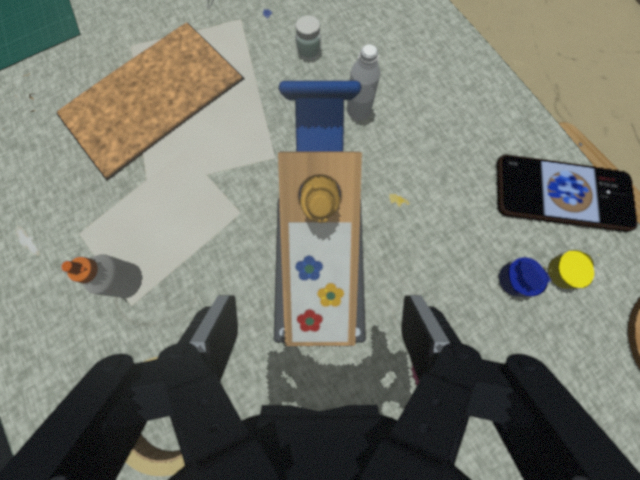

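The plaque (columns 280–360) is centred between the fingertips at (225,310) and (415,310). Descending.

Request:
play_rows:
  motion:
    - [[0.071,0.119,-0.2185,-0.056,0.056,0,75],[0.071,0.119,-0.2185,-0.056,0.056,0,75],[0.071,0.119,-0.2185,-0.056,0.056,0,75],[0.071,0.119,-0.2185,-0.056,0.056,0,75],[0.071,0.119,-0.2185,-0.056,0.056,0,75],[0.071,0.119,-0.2185,-0.056,0.056,0,75],[0.071,0.119,-0.2185,-0.056,0.056,0,75],[0.071,0.119,-0.2185,-0.056,0.056,0,75],[0.071,0.119,-0.2185,-0.056,0.056,0,75],[0.071,0.119,-0.2185,-0.056,0.056,0,75],[0,0,0,0,0,0,75],[0,0,0,0,0,0,75]]

```text
t: 14.43
position: [0.5701, 0.0376, 0.0965]
orientation: [-179.8, -32.0, 59.2]
force: [0.1, -0.5, 0.6]
width: 0.88
finger_force: 0.0
```

```bash
python3 st.py
```

```text
up,ey,h [np.float64(-35.3), np.float64(3.2), np.float64(-5.7)] F up,ey,n [np.float64(-0.1), np.float64(-0.3), np.float64(0.7)] M.n -0.03 [-17.8  -8.9 103.3  31.8  79.6   8.7] tilt 0.16
```

Request:
play_rows:
  motion:
    - [[0,0,0,0,0,0,45],[0,0,0,0,0,0,45],[0,0,0,0,0,0,45],[0,0,0,0,0,0,45],[0,0,0,0,0,0,45],[0,0,0,0,0,0,45]]
  force: 40

```text
t: 14.93
position: [0.5708, 0.0367, 0.0982]
orientation: [-180.0, -32.1, 59.2]
force: [-1.1, -3.1, 5.0]
width: 0.648
finger_force: 43.4
```

```bash
python3 st.py
```

```text
up,ey,h [np.float64(-34.7), np.float64(2.2), np.float64(-4.0)] F up,ey,n [np.float64(-0.1), np.float64(-0.6), np.float64(5.9)] M.n 0.01 [-17.9  -9.  103.2  31.8  79.6   8.7] tilt 0.07
```

Request:
play_rows:
  motion:
    - [[-0.02,-0.034,0.0636,0,0,0,45],[-0.02,-0.034,0.0636,0,0,0,45],[-0.02,-0.034,0.0636,0,0,0,45],[-0.02,-0.034,0.0636,0,0,0,45]]
  force: 60

```text
t: 15.27
position: [0.5668, 0.0316, 0.1072]
orientation: [-179.8, -32.0, 59.2]
force: [-0.4, -0.0, -0.9]
width: 0.634
finger_force: 63.8
```

```bash
python3 st.py
```

```text
up,ey,h [np.float64(-35.3), np.float64(3.1), np.float64(7.0)] F up,ey,n [np.float64(-0.7), np.float64(0.4), np.float64(-0.6)] M.n -0.02 [-18.6  -9.6 102.9  31.7  81.    8.7] tilt 0.13
```

Request:
play_rows:
  motion:
    - [[-0.0507,-0.0854,0.159,0,0,0,45],[-0.0507,-0.0854,0.159,0,0,0,45],[-0.0507,-0.0854,0.159,0,0,0,45],[-0.0507,-0.0854,0.159,0,0,0,45],[-0.0507,-0.0854,0.159,0,0,0,45],[-0.0507,-0.0854,0.159,0,0,0,45],[-0.0507,-0.0854,0.159,0,0,0,45],[-0.0507,-0.0854,0.159,0,0,0,45],[-0.02,-0.034,0.4,0,0,0,45],[0,0,0.7,0,0,0,45],[0,0,0.7,0,0,0,45],[0,0,0.3,0,0,0,45]]

```text
t: 16.27
position: [0.5509, 0.0027, 0.2471]
orientation: [179.8, -32.1, 59.4]
force: [1.2, 0.8, 0.0]
width: 0.637
finger_force: 63.9
```

```bash
python3 st.py; python3 - <<'E'
from g import *
im=cam("wrist");sc=cam("scene")['pixels'];cv2.imwrite("pics/s2.png",np.hstack([im['pixels'][:, 160:480],cv2.resize(sc[120:330,180:390],(480,480))]))
Rp=R.from_euler('xyz',[180,0,PYAW],degrees=True);px=Rp.apply([1,0,0])
go(np.r_[PAD,.16]+.010*px,Rp)
E
```

```text
up,ey,h [np.float64(10.8), np.float64(2.0), np.float64(143.2)] F up,ey,n [np.float64(1.1), np.float64(-0.7), np.float64(-0.7)] M.n -0.0 [-22.5 -13.3  91.9  31.9  95.2  12.9] tilt 0.24
shift units [-1.231  7.986 -2.143] rotvec [-18.94  27.09 -46.63] |r| 57.2
```

View pics/s2.png

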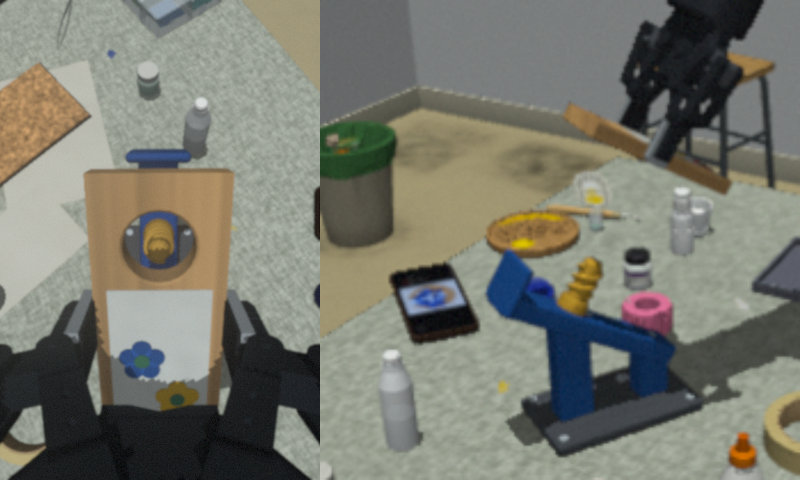

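The plaque is held square, the stud is visible through its hole, and the stand is empty. Moving to the pad.

Request:
play_rows:
  motion:
    - [[-0.1026,0.6655,0.2,-1.578,2.257,-3.886,45],[-0.1026,0.6655,0.2,-1.578,2.257,-3.886,45],[-0.1026,0.6655,0,-1.578,2.257,-3.886,45],[-0.1026,0.6655,0,-1.578,2.257,-3.886,45],[-0.1026,0.6655,0,-1.578,2.257,-3.886,45],[-0.1026,0.6655,0,-1.578,2.257,-3.886,45],[-0.1026,0.6655,0,-1.578,2.257,-3.886,45],[-0.1026,0.6655,0,-1.578,2.257,-3.886,45],[-0.1026,0.6655,-0.5,-1.578,2.257,-3.886,45],[-0.1026,0.6655,-0.5,-1.578,2.257,-3.886,45],[-0.1026,0.6655,-0.5,-1.578,2.257,-3.886,45],[-0.1026,0.6655,-0.5,-1.578,2.257,-3.886,45]]

```text
t: 17.37
position: [0.4996, 0.3235, 0.1751]
orientation: [-179.9, 0.3, 11.1]
force: [1.1, -0.7, -0.8]
width: 0.639
finger_force: 63.8
```

Request:
play_rows:
  motion:
    - [[0,0,-0.3,0,0,0,45],[0,0,-0.24,0,0,0,45],[0,0,0,0,0,0,45],[0,0,0,0,0,0,45]]

```text
t: 17.7
position: [0.5007, 0.3212, 0.156]
orientation: [-179.8, 0.1, 11.2]
force: [-0.1, 0.2, -0.8]
width: 0.636
finger_force: 63.9
```

```bash
python3 - <<'E'
from g import *
Rp=R.from_euler('xyz',[180,0,PYAW],degrees=True);px=Rp.apply([1,0,0]);s=get_state();print(s['position'],s['joints'].round(1))
go(np.r_[PAD,.01]+.010*px,Rp)
im=cam("wrist");cv2.imwrite("pics/w5.png",im['pixels'])
# plaque plane tilt in depth
vv,uu=np.mgrid[:480,:640];P,d=depth(im,np.c_[uu.ravel(),vv.ravel()]);k=(d>0)&(np.linalg.norm(P[:,:2]-s['position'][:2],axis=1)<.07)&(abs(P[:,2]-s['position'][2]-.018)<.008)
Q=P[k];c=Q.mean(0);nn=np.linalg.svd(Q-c,full_matrices=False)[2][2];nn*=np.sign(nn[2]);print("plaque n",k.sum(),nn.round(3),c.round(3),"top h above TCP mm",((c-s['position'])@nn*1e3).round(1))
E
```

```text
[0.50073743 0.32120358 0.15603087] [ 29.3   4.3  79.1   0.3  96.6 108.1]
shift units [ 0.027  0.019 -3.651] rotvec [-0.21 -0.16  0.2 ] |r| 0.3
plaque n 29377 [ 0.015 -0.005  1.   ] [0.515 0.324 0.174] top h above TCP mm 18.1
```

View pics/w5.png

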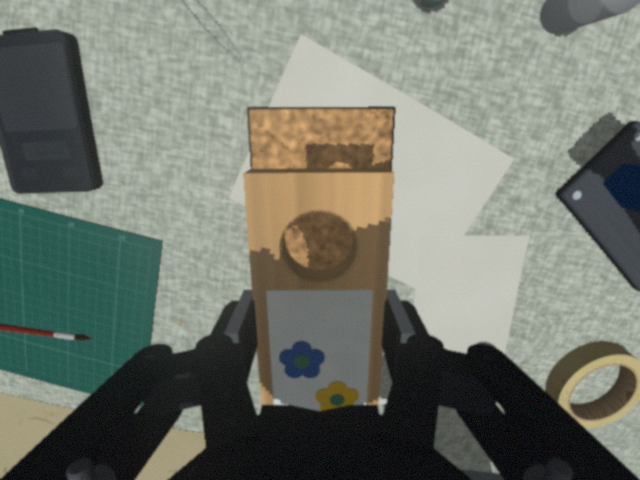

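Plaque level and lined up with the pad (pad edges at columns 248–394). Lowering.

Request:
play_rows:
  motion:
    - [[0.027,0.019,-0.35,-0.2,-0.16,0.2,45],[0,0,-0.35,0,0,0,45],[0,0,-0.35,0,0,0,45],[0,0,-0.35,0,0,0,45],[0,0,-0.35,0,0,0,45],[0,0,-0.35,0,0,0,45],[0,0,-0.35,0,0,0,45],[0,0,-0.35,0,0,0,45],[0,0,-0.35,0,0,0,45],[0,0,-0.3,0,0,0,45],[0,0,-0.15,0,0,0,45],[0,0,-0.08,0,0,0,45]]

```text
t: 18.75
position: [0.5014, 0.3228, 0.0078]
orientation: [-180.0, 0.1, 11.4]
force: [-0.4, 0.0, -1.1]
width: 0.636
finger_force: 63.9
```

Request:
play_rows:
  motion:
    - [[0,0,-0.06,0,0,0,45],[0,0,-0.02,0,0,0,45],[0,0,0,0,0,0,45],[0,0,0,0,0,0,45]]

```text
t: 19.08
position: [0.5024, 0.3234, 0.0072]
orientation: [-179.9, -0.1, 11.4]
force: [-0.5, 0.3, -1.1]
width: 0.639
finger_force: 63.9
```

Request:
play_rows:
  motion:
    - [[0,0,-0.04,0,0,0,45],[0,0,-0.04,0,0,0,45],[0,0,0,0,0,0,45],[0,0,0,0,0,0,45]]

```text
t: 19.42
position: [0.5019, 0.3231, 0.003]
orientation: [-180.0, -0.0, 11.4]
force: [0.2, 0.2, 0.0]
width: 0.638
finger_force: 63.9
```

Request:
play_rows:
  motion:
    - [[0,0,-0.03,0,0,0,45],[0,0,0,0,0,0,45],[0,0,0,0,0,0,45]]

```text
t: 19.67
position: [0.5022, 0.3232, 0.0025]
orientation: [-179.9, -0.1, 11.4]
force: [-2.0, -0.7, 2.3]
width: 0.637
finger_force: 64.3
```

Contact. Releasing and retreating.

Request:
play_rows:
  motion:
    - [[0,0,0,0,0,0,60],[0,0,0,0,0,0,66],[0,0,0,0,0,0,72],[0,0,0,0,0,0,72],[0,0,0,0,0,0,72],[0,0,0.1,0,0,0,72],[0,0,0.3,0,0,0,72],[0,0,0.5,0,0,0,72],[0,0,0.9,0,0,0,72],[0,0,0.9,0,0,0,72],[0,0,0.9,0,0,0,72],[0,0,0.9,0,0,0,72]]

```text
t: 20.67
position: [0.5018, 0.323, 0.1851]
orientation: [-179.9, -0.1, 11.4]
force: [1.3, -0.1, -0.2]
width: 0.84
finger_force: 0.0
```

Request:
play_rows:
  motion:
    - [[0,0,0,0,0,0,72],[0,0,0,0,0,0,72],[0,0,0,0,0,0,72],[0,0,0,0,0,0,72]]

```text
t: 21.0
position: [0.5014, 0.3228, 0.1805]
orientation: [-180.0, 0.1, 11.4]
force: [-0.2, 0.4, 0.4]
width: 0.846
finger_force: 0.0
```

```bash
python3 - <<'E'
from g import *
im=cam("wrist");cv2.imwrite("pics/w6.png",im['pixels'])
vv,uu=np.mgrid[:480,:640];P,d=depth(im,np.c_[uu.ravel(),vv.ravel()]);k=(d>0)&(np.linalg.norm(P[:,:2]-PAD,axis=1)<.11)&(abs(P[:,2]-.020)<.005)
m=cv2.morphologyEx(k.reshape(480,640).astype(np.uint8),cv2.MORPH_OPEN,np.ones((5,5)));Q=P.reshape(-1,3)[m.ravel()>0];print(cv2.minAreaRect(Q[:,:2].astype(np.float32)),Q[:,2].mean(),Q[:,2].std(),get_state()['force'])
E
```

```text
((0.49134188890457153, 0.32074812054634094), (0.15108269453048706, 0.05612685903906822), 11.803849220275879) 0.02046312724208143 0.0008177121038554814 [-0.69286856 -0.95295071 -0.05791811]
```

View pics/w6.png

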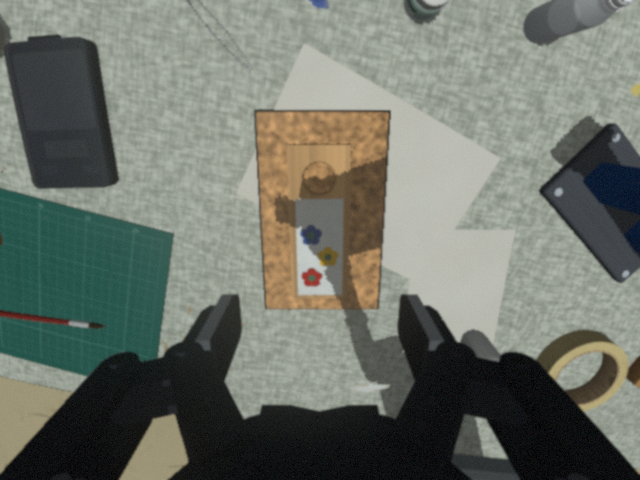

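The plaque, centred at (320,220), lies flat and painted side up in the middle of the pad, lined up with it. Its measured centre is about 1 mm from the pad's. Handing in.

```bash
python3 -c "
from station import finish_job
print(finish_job())"
```

```text
the job is handed in; nothing more can be done
None
```

The job is handed in at about 21 s of the 72 s allowed: the red nut lies flat in the middle of the tray and the plaque lies flat, painted side up, centred on the cork pad; no bystander was seen disturbed, and the hand-in gave no verdict.

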